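Roll two steel rollers up the loading ramp to their stop

ROBOT

A 6-joint arm with a two-finger parallel gripper is mounted at the origin on the work surface. World frame = base frame: x ahead of the robot, y to its left, z up, the work surface at z = 0. Lengths are in m, angles in rad, forces in N, time in s.
With the tool pointing down it reaches from about 0.375 to 0.75 m from the base axis. Payload 9 kg.
Tool frame: the origin (TCP) lies at the very end of the fingers, on their centre line; the grasp point (between the pads) lies 19 mm behind it (arm.tcp_to_grasp is the distance from the TCP to the grasp point, in m); z points along the fingers, y is the line along which they close (so a half turn about z gives the same grasp; the last joint's range is limited). The gripper opens to 85 mm and grips with 20 to 120 N. Pads are 22 mm wide; open, the fingers measure 114 mm over their backs; the gripper's body (76 mm by 85 mm) begins 54 mm behind the grasp point. The pads swing forward as they close: fully open they stand 13 mm farther back than shut.
Start: joints at [0.894, 0.104, 0.097, 1.564, 0, 1.353], TCP at [0.266, 0.538, 0.209] pointing down, gripper open.
Joint ranges: [-2.99, 2.99], [-0.84, 1.86], [-1.1, 1.16], [-1.84, 2.11], [-1.51, 1.56], [-3.14, 3.14]. Speed limits (rad/s): [2.22, 2.22, 2.57, 3.14, 3.14, 3.14].

INTERFACE

Orientations are given as a rotation vector (axis times angle).
In Python, from workcell import arm gives the robot as it stands. The module is installed in compiled form; this text tells all that it offers.
- The arm moves only by the tool move_arm, never from a script. Its arguments are lists of equal length, an entry for each row: "linear": the shift along the tool's x, y, z in cm, a list of three; "twist": the turn, a rotation vector about the tool's x, y, z in rad, a list of three; "hand": the finger opening in cm, from 0 to 8.54. A call has 1 to 12 rows; each row is the pose to reach, as a shift and turn from the pose commanded when the call began, along the tool's axes at that moment; what a row does not reach only later rows make up. A row lasts 1/12 s, in which the tool goes at most 41.7 mm and 7.16 degrees, less where a joint would pass 70% of its speed; a pose out of reach is approached as far as the arm can. A call with a gripper value outside its range is refused whole. The fingers move at their own pace and stop on an object; the grip force is fixed at half the most. Time passes only in rows, so rows that repeat a pose let the fingers close. It gives the time, the measured TCP pose, the force, the opening and the grip force at its end, in the units of the state.
- arm.state(): the state, without advancing time (a new reading comes with each control period).
- arm.capture(name): name is "scene" or "top"; returns a dict with "frame" (384x512x3 uint8, red, green, blue), "fx", "fy", "cx", "cy" (pixels), "camera_from_world" (4x4, takes a point from world to camera coordinates). Camera axes: x right, y up, looking along -z (the intrinsics and any distortion apply to the point x, -y, -z); pixel columns grow to the right and rows downward; lengths in m; the calibration is good to about 2 mm. A picture is of the moment at which its call begins. There is no depth.
- arm.close_job(): hands the job in; it is judged then, once.
The state is a dict: "time_s": time; "qpos": joint angles; "joint_velocities": joint speeds; "joint_torque": joint torques, N m; "ee_pos": TCP position; "tcp_rot": TCP orientation; "force": force on the tool from outside, world axes, zero at the start; "torque": the same for the moment, N m; "opening": finger opening in m; "grip_force": force on a finger pad.
Only numpy, scipy, OpenCV 4.12 (cv2) and the standard library are available. Lean on these libraries where they do the work, as an engineer would, in place of code of your own. Each camera call takes 0.05 s, during which the arm holds its last target. There are 200 camera calls.

TASK

Two steel rollers lie at the foot of the two-lane loading ramp. With closed fingertips from behind, gently and slowly push each one up its own lane, over the crest, until it rests against the stop at the top, never letting it run away or roll back down. Do not pinch or lift the rollers, leave everything else on the bench where it is, and finish with the hand clear.

Things in the scene. Friction and masses are not known exactly. Their poses are not given: they have to be found in the camera images.
- ramp: Fixed two-lane loading ramp, aluminium with dark lane floors, 236 mm long, 166 wide. Origin on the table under its middle; x points up the ramp to the stop, y left across it, z up. Two equal lanes at y = +45 and -45 mm, 56 mm wide, between rails 10 mm higher than the lane floor (outer rails 10 mm wide, middle one 34). All offsets here are in this frame; heights are above the table.
- left_foot (a point): Lane floor at the foot of the left lane (x = -80, y = +45 mm, height 8): the lowest point, where a roller lies at the start. From here towards -x the floor rises slightly to height 10.5 at the entry (x = -115); towards +x it climbs straight at 10 degrees to the crest.
- right_foot (a point): The same point of the right lane (x = -80, y = -45 mm, height 8).
- left_crest (a point): Crest of the left lane (x = +55, y = +45 mm, floor height 32), top of the 10 degree ramp. A roller let go below it rolls back down to the foot; once its centre is 3 mm or more past it, it rolls on by itself, down 5 degrees, to the stop and stays there.
- right_crest (a point): The same point of the right lane (x = +55, y = -45 mm, floor height 32).
- left_stop (a point): Foot of the stop in the left lane (x = +105, y = +45 mm, floor height 27): a cross plate facing down the ramp, top at height 58, 14 mm thick, shared by both lanes.
- right_stop (a point): The same point of the right lane (x = +105, y = -45 mm, floor height 27).
- thick_roller: Loose solid roller of smooth, slippery polished steel, diameter 46 mm, 50 mm long, about 0.6 kg, lying across one of the lanes at the foot of the ramp (which lane varies). Origin at its centre; y along its axis (x and z turn as it rolls). At rest against the stop its centre is at x = +82 mm, height 52 mm in the ramp's frame.
- thin_roller: Loose solid roller of smooth, slippery polished steel, diameter 34 mm, 50 mm long, about 0.35 kg, lying across the other lane at the foot of the ramp. Origin at its centre; y along its axis (x and z turn as it rolls). At rest against the stop its centre is at x = +88 mm, height 46 mm in the ramp's frame.
- sleeve: loose upright brass sleeve, 36 mm across, 45 mm high; bystander; origin under its centre
- loupe: loose black magnifier, 38 mm across, 40 mm high; bystander; origin under its centre
- tray: loose white open tray, 70 x 100 x 22 mm; bystander; origin under its centre
- gauge_block: loose steel block, 50 x 30 x 30 mm; bystander; origin under its centre
- spray_can: loose white spray can with red cap, 52 mm across, 150 mm high; bystander; origin under its centre
- jar: loose clear jar with black lid, 50 mm across, 55 mm high; bystander; origin under its centre
- driver: loose screwdriver lying down, 150 mm long, black handle; bystander
There are look-alikes about, which are no part of the job. What is shaped like the thin_roller but red is not meant.

How it is judged:
At the end, for the whole second after the job is handed in: Both rollers lie at rest (below 0.02 m/s) across their lanes against the stop: centre within 4 mm of the resting place along the ramp and in height, within 8 mm of the lane's centre line, square within 0.1 rad (x of thick_roller in the frame of ramp between 0.078 and 0.086 m and z of thick_roller in the frame of ramp between 0.0484 and 0.0564 m and (y of thick_roller in the frame of ramp between 0.037 and 0.053 m or y of thick_roller in the frame of ramp between -0.053 and -0.037 m) and angle between the y axis of each of thick_roller, thin_roller and the y axis of ramp, either way round below 0.1 rad and linear speed of each of thick_roller, thin_roller below 0.02 m/s and x of thin_roller in the frame of ramp between 0.084 and 0.092 m and z of thin_roller in the frame of ramp between 0.0419 and 0.0499 m and (y of thin_roller in the frame of ramp between 0.037 and 0.053 m or y of thin_roller in the frame of ramp between -0.053 and -0.037 m)); the robot touches nothing.
It fails at once if a roller is lifted or carried (more than about 1 cm off the lane) ((x of thick_roller in the frame of ramp below -0.06 m and z of thick_roller in the frame of ramp above 0.0435 m) or (x of thick_roller in the frame of ramp below -0.03 m and z of thick_roller in the frame of ramp above 0.0488 m) or (x of thick_roller in the frame of ramp below 0.02 m and z of thick_roller in the frame of ramp above 0.0576 m) or z of thick_roller in the frame of ramp above 0.0638 m or (x of thin_roller in the frame of ramp below -0.06 m and z of thin_roller in the frame of ramp above 0.0375 m) or (x of thin_roller in the frame of ramp below -0.03 m and z of thin_roller in the frame of ramp above 0.0428 m) or (x of thin_roller in the frame of ramp below 0.02 m and z of thin_roller in the frame of ramp above 0.0516 m) or z of thin_roller in the frame of ramp above 0.0578 m).
It fails at once if a roller runs away: it rolls freely back down or is shot up the lane (faster than 0.3 m/s) (linear speed of any of thick_roller, thin_roller above 0.3 m/s).
It fails at once if a roller is pinched or pressed hard (more than 25 N from the fingers) (contact force between the fingers and thick_roller above 25 N or contact force between the fingers and thin_roller above 25 N).
It fails at once if a bystander is moved more than 20 mm (distance of any of sleeve, loupe, tray, gauge_block, spray_can, jar, driver from where it was at the start of the episode above 0.02 m).
It also fails if it takes over 64 s, if anything falls off the work surface, if the arm or the gripper's body presses on something with over 40 N, if the wrist force passes 120 N, or if a joint passes its speed limit or range.

## Working session

There is one attempt and no reset: what is moved stays moved. The work goes in short steps, Python scripts to look and compute and a tool call to move; the robot and the scene stay as the last step left them, time stands still between calls to the robot, and variables do not carry over. Pictures are saved under pics/ and viewed, at most 10 in all, crops included, and the job is handed in when it is done.

Besides the shell and the picture viewer there is one more tool, called after "Call:" in YAML: its name, and indented under it one key for each argument. move_arm: Moves the arm, as the interface text tells. Its arguments: {"type":"object","properties":{"linear":{"type":"array"},"twist":{"type":"array"},"hand":{"type":"array"}},"required":["linear","twist","hand"]}

```bash
mkdir -p pics
python3 - <<'E'
from workcell import arm
import cv2,pickle
s=arm.state();print(s)
for n in("scene","top"):
    c=arm.capture(n);pickle.dump(c,open(n+".pkl","wb"));cv2.imwrite(f"pics/{n}0.png",cv2.resize(c["frame"][:,:,::-1],(800,600),interpolation=cv2.INTER_CUBIC))
    print({k:v for k,v in c.items() if k!="frame"})
E
```

```text
{'time_s': 0.0, 'qpos': array([8.94294086e-01, 1.04713483e-01, 9.64872922e-02, 1.56389223e+00,
       3.55464955e-05, 1.35310273e+00]), 'joint_velocities': array([-5.92540365e-05,  1.05575530e-04, -1.75870661e-06,  4.56202677e-04,
       -1.29884431e-04, -1.01760446e-04]), 'joint_torque': array([ 3.66314576e-03, -5.56929517e+01,  5.03652298e+01,  1.68909231e-02,
       -1.57271693e-04,  4.21159666e-05]), 'ee_pos': array([0.26548139, 0.53768046, 0.20812395]), 'tcp_rot': array([-7.14252925e-01, -3.05870090e+00,  1.84811051e-03]), 'force': array([0.22322851, 0.72607642, 1.24222271]), 'torque': array([-0.08235214,  0.01033418,  0.01107207]), 'grip_force': 0.0, 'opening': 0.08517758729882811}
{'fx': 373.2577665391972, 'fy': 373.2577665391972, 'cx': 259.7978266511627, 'cy': 189.1259710630279, 'camera_from_world': array([[-0.77503339,  0.63153652, -0.02201981,  0.39975329],
       [-0.39500064, -0.45696423,  0.79696812,  0.18045702],
       [ 0.49325221,  0.62637474,  0.60361986, -1.16257202],
       [ 0.        ,  0.        ,  0.        ,  1.        ]])}
{'fx': 437.75522715260917, 'fy': 437.75522715260917, 'cx': 253.3955069335809, 'cy': 192.11450508555743, 'camera_from_world': array([[-0.02359792, -0.99953981,  0.01906046,  0.01652752],
       [ 0.98566903, -0.02007651,  0.16749179, -0.55095299],
       [-0.16703204,  0.02273976,  0.9856892 , -0.95166241],
       [ 0.        ,  0.        ,  0.        ,  1.        ]])}
```

View pics/top0.png

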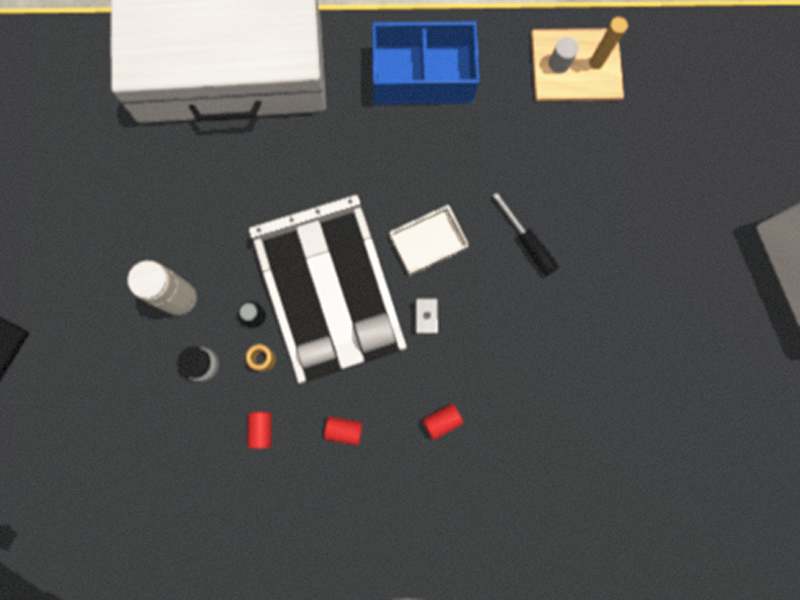

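View pics/scene0.png

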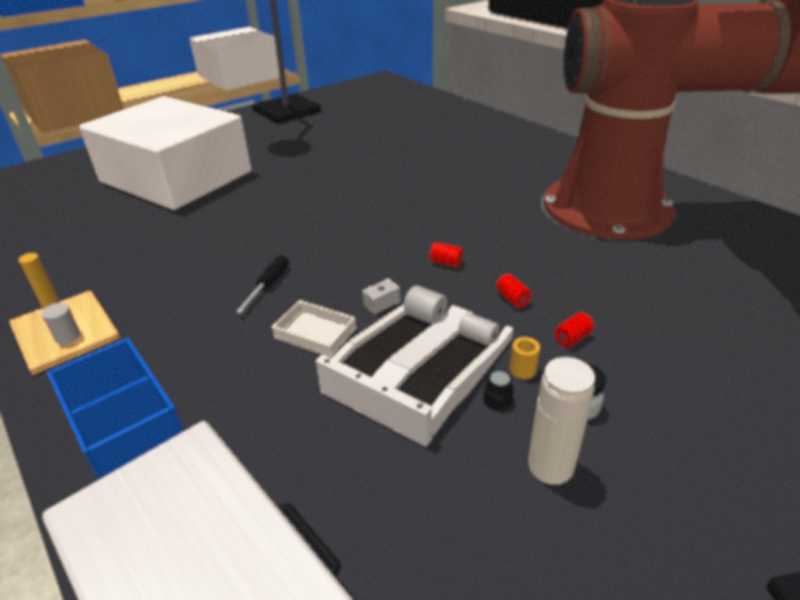

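Top view: the candidates are the steel thick roller (376,333, right lane), the steel thin roller (316,352, left lane), and three red look-alikes at (260,430), (343,431) and (443,421), which are rejected. The grey cylinder on the wooden board at (563,55) is also rejected. I'll check the choice in a close crop.

Run:
```python
import cv2,pickle
c=pickle.load(open("top.pkl","rb"))["frame"][115:255,140:280,::-1]
c=cv2.resize(c,(600,600),interpolation=cv2.INTER_CUBIC)
cv2.imwrite("pics/crop1.png",c)
```

```text
(no output)
```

View pics/crop1.png

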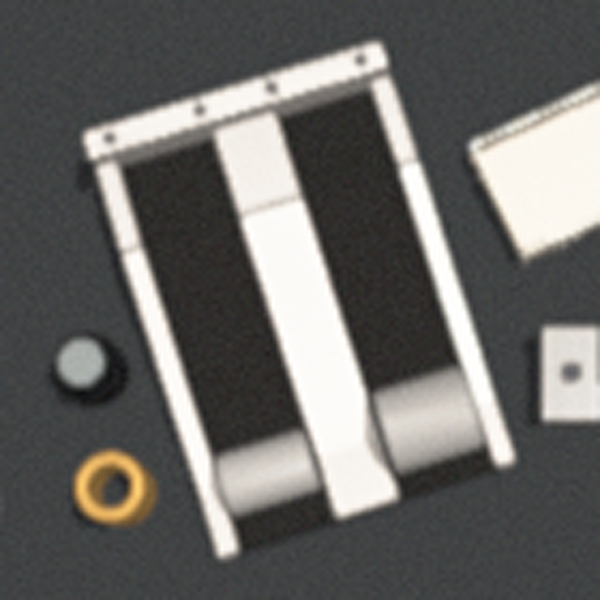

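The crop confirms the choice: steel thin roller at crop (265,473) in the left lane, steel thick roller at (428,420) in the right lane. Next I fit the ramp pose from its corners.

```bash
cat > h.py <<'E'
import numpy as np,pickle
def proj(c,P):
    p=np.c_[P,np.ones(len(P))]@c["camera_from_world"].T
    return np.c_[c["cx"]+c["fx"]*p[:,0]/-p[:,2],c["cy"]+c["fy"]*-p[:,1]/-p[:,2]]
def w(q,P):
    P=np.array(P,float);a=q[2];R=np.array([[np.cos(a),-np.sin(a)],[np.sin(a),np.cos(a)]])
    return np.c_[P[:,:2]@R.T+q[:2],P[:,2]]
E
python3 - <<'E'
from h import *
from scipy.optimize import least_squares
c=pickle.load(open("top.pkl","rb"))
D=[(84,132,119,83,58),(382,42,119,-83,58),(388,72,105,-83,58),(92,160,105,83,58),(122,248,55,83,42),(243,215,55,17,42),(298,198,55,-17,42),(402,163,55,-73,42),
(218,557,-117,83,20.5),(238,552,-117,73,20.5),(337,517,-117,17,20.5),(398,495,-117,-17,20.5),(493,467,-117,-73,20.5),(515,460,-117,-83,20.5)]
D=np.array(D,float);uv=D[:,:2]/600*140+[139.5,114.5];P=D[:,2:]/1000
f=lambda q:(proj(c,w(q,P))-uv).ravel()
r=least_squares(f,[.45,.07,.3]);print(r.x,np.degrees(r.x[2]),np.round(f(r.x).reshape(-1,2),1))
np.save("q.npy",r.x)
def inv(u,v,z):
    u,v=np.array([u,v])/600*140+[139.5,114.5]
    s=least_squares(lambda a:(proj(c,[[a[0],a[1],z]])-[u,v]).ravel(),[.4,.05]).x
    d=s-r.x[:2];a=r.x[2];return s, np.cos(a)*d[0]+np.sin(a)*d[1],-np.sin(a)*d[0]+np.cos(a)*d[1]
for n,u,v,z in [("thin",265,473,.03),("thick",428,420,.035),("loupe",82,362,.04),("sleeve",110,487,.045),("blkUL",541,328,.03),("blkLL",541,420,.03)]:print(n,inv(u,v,z))
for n in [(-140,45,0),(-140,-45,0),(-200,0,0),(55,45,0),(55,-45,0)]:print(n,w(r.x,[np.array(n)/1000]),np.hypot(*w(r.x,[np.array(n)/1000])[0,:2]))
E
```

```text
[0.57216125 0.10420885 0.29098776] 16.672370742924375 [[-0.1 -0.1]
 [-0.3 -0.3]
 [ 0.1 -1.7]
 [-0.3 -1. ]
 [ 0.   0.4]
 [-0.6 -0.5]
 [ 0.6 -0.9]
 [-0.5  0.1]
 [ 0.3  0.4]
 [-0.2  0.2]
 [ 0.1  0.8]
 [ 0.   1.3]
 [ 1.   0.4]
 [-0.1  0.7]]
thin (array([0.48053551, 0.12469   ]), np.float64(-0.08189786989587604), np.float64(0.04590743592795471))
thick (array([0.50648801, 0.03733627]), np.float64(-0.08209804780936256), np.float64(-0.04521976164665088))
loupe (array([0.54081743, 0.22057252]), np.float64(0.0033584238176644875), np.float64(0.12046434457174351))
sleeve (array([0.47352135, 0.20417652]), np.float64(-0.06581258395504269), np.float64(0.12406476906870893))
blkUL (array([ 0.55590813, -0.02465164]), np.float64(-0.05253974925955184), np.float64(-0.11878031980494129))
blkLL (array([ 0.50581139, -0.02323206]), np.float64(-0.10012319470666739), np.float64(-0.10304773123658187))
(-140, 45, 0) [[0.42513628 0.10715129 0.        ]] 0.43843158208719446
(-140, -45, 0) [[0.45095715 0.0209348  0.        ]] 0.45144281776435263
(-200, 0, 0) [[0.38056906 0.04682913 0.        ]] 0.3834394005958442
(55, 45, 0) [[0.61193866 0.16309652 0.        ]] 0.6333004030160687
(55, -45, 0) [[0.63775954 0.07688003 0.        ]] 0.6423766543079327
```

Call:
move_arm:
  linear:
    - [-2,-1.7,0]
    - [-4.5,-3.9,0]
    - [-7.5,-6.5,0]
    - [-10.5,-9.2,0]
    - [-13.5,-11.8,0]
    - [-16.5,-14.4,0]
    - [-19.5,-17,0]
    - [-22.5,-19.6,0]
    - [-25.5,-22.3,0]
    - [-28.5,-25,0]
    - [-31.5,-27.5,0]
    - [-34,-29.7,0]
  twist:
    - [0,0,-0.05]
    - [0,0,-0.1]
    - [0,0,-0.15]
    - [0,0,-0.25]
    - [0,0,-0.35]
    - [0,0,-0.45]
    - [0,0,-0.55]
    - [0,0,-0.6]
    - [0,0,-0.65]
    - [0,0,-0.7]
    - [0,0,-0.74]
    - [0,0,-0.75]
  hand: [0,0,0,0,0,0,0,0,0,0,0,0]

```text
time_s: 1.1
ee_pos: [0.4395, 0.1187, 0.2087]
tcp_rot: [-0.458, 3.108, -0.0]
force: [0.3, -0.5, -0.5]
opening: 0.0002
grip_force: 0.0
```

```bash
cat > st.py <<'E'
from h import *
from workcell import arm
from scipy.spatial.transform import Rotation as R
def st():
    s=arm.state();q=np.load("q.npy");a=q[2];d=s["ee_pos"][:2]-q[:2]
    M=R.from_rotvec(s["tcp_rot"]).as_matrix()
    ca,sa=np.cos(a),np.sin(a)
    r=np.array([ca*d[0]+sa*d[1],-sa*d[0]+ca*d[1],s["ee_pos"][2]])*1000
    print("t",round(s["time_s"],2),"ramp mm",r.round(1),"toolx yaw vs ramp-180",round(np.degrees(np.arctan2(M[1,0],M[0,0])-a)%360-180,2),"z",M[:,2].round(4),"F",s["force"].round(1),"open",round(s["opening"],4))
st()
E
python3 st.py
```

```text
t 1.1 ramp mm [-122.9   52.   208.7] toolx yaw vs ramp-180 0.1 z [ 2.e-04 -1.e-04 -1.e+00] F [ 0.3 -0.5 -0.5] open 0.0002
```

Call:
move_arm:
  linear:
    - [0,-0.1,1]
    - [0,-0.3,3.5]
    - [0,-0.5,6.5]
    - [0,-0.7,9.5]
    - [0,-0.7,12]
    - [0,-0.7,13.5]
    - [0,-0.7,14]
    - [0,-0.7,14]
    - [0,-0.7,14]
  twist:
    - [0,0,0]
    - [0,0,0]
    - [0,0,0]
    - [0,0,0]
    - [0,0,0]
    - [0,0,0]
    - [0,0,0]
    - [0,0,0]
    - [0,0,0]
  hand: [0,0,0,0,0,0,0,0,0]

```text
time_s: 1.85
ee_pos: [0.4413, 0.1146, 0.0696]
tcp_rot: [-0.456, 3.108, 0.0]
force: [0.7, -0.1, 0.0]
opening: -0.0001
grip_force: 0.0
```

```bash
python3 st.py
python3 - <<'E'
from workcell import arm
import cv2
c=arm.capture("scene")["frame"][150:310,180:400,::-1]
cv2.imwrite("pics/s2.png",cv2.resize(c,(800,582),interpolation=cv2.INTER_CUBIC))
E
```

```text
t 1.85 ramp mm [-122.4   47.5   69.6] toolx yaw vs ramp-180 0.02 z [ 6.e-04  1.e-04 -1.e+00] F [ 0.7 -0.1  0. ] open -0.0001
```

View pics/s2.png

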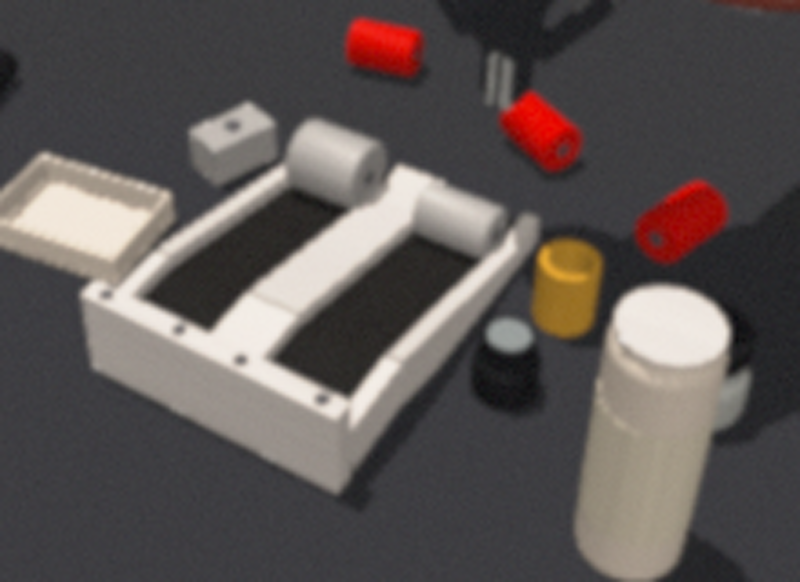

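Run:
```python
from h import *
c=pickle.load(open("scene.pkl","rb"));q=np.load("q.npy")
P=[(-122,47.5,69.6),(-80,45,25),(-80,-45,31),(119,83,58),(119,-83,58),(105,-83,58)]
print(((proj(c,w(q,np.array(P)/1000))-[179.5,149.5])*800/220).round())
```

```text
[[502. 129.]
 [461. 221.]
 [337. 165.]
 [338. 419.]
 [ 82. 292.]
 [ 99. 277.]]
```

Call:
move_arm:
  linear:
    - [0,-0.1,0.8]
    - [0,-0.2,2]
    - [0,-0.2,3.2]
    - [0,-0.2,4.2]
    - [0,-0.2,5]
    - [0,-0.2,5.4]
    - [0,-0.2,5.4]
    - [0,-0.2,5.4]
  twist:
    - [0,0,0]
    - [0,0,0]
    - [0,0,0]
    - [0,0,0]
    - [0,0,0]
    - [0,0,0]
    - [0,0,0]
    - [0,0,0]
  hand: [0,0,0,0,0,0,0,0]

```text
time_s: 2.57
ee_pos: [0.4415, 0.1125, 0.0148]
tcp_rot: [0.456, -3.108, -0.0]
force: [-0.6, -1.1, 1.0]
opening: -0.0003
grip_force: 0.0
```

```bash
python3 st.py
```

```text
t 2.57 ramp mm [-122.8   45.5   14.8] toolx yaw vs ramp-180 0.01 z [-3.e-04  1.e-04 -1.e+00] F [-0.6 -1.1  1. ] open -0.0003
```

Call:
move_arm:
  linear:
    - [-0.1,0,0]
    - [-0.25,0,0]
    - [-0.4,0,0]
    - [-0.55,0,0]
    - [-0.7,0,0]
    - [-0.85,0,0]
    - [-1.0,0,0]
    - [-1.15,0,0]
    - [-1.3,0,0]
    - [-1.45,0,0]
    - [-1.6,0,0]
    - [-1.75,0,0]
  twist:
    - [0,0,0]
    - [0,0,0]
    - [0,0,0]
    - [0,0,0]
    - [0,0,0]
    - [0,0,0]
    - [0,0,0]
    - [0,0,0]
    - [0,0,0]
    - [0,0,0]
    - [0,0,0]
    - [0,0,0]
  hand: [0,0,0,0,0,0,0,0,0,0,0,0]

```text
time_s: 3.57
ee_pos: [0.4585, 0.1176, 0.0149]
tcp_rot: [-0.456, 3.108, 0.0]
force: [0.6, -0.5, 0.4]
opening: -0.0002
grip_force: 0.0
```

```bash
python3 st.py
```

```text
t 3.57 ramp mm [-105.    45.4   14.9] toolx yaw vs ramp-180 0.01 z [ 1.e-04  1.e-04 -1.e+00] F [ 0.6 -0.5  0.4] open -0.0002
```

Call:
move_arm:
  linear:
    - [-0.18,0,-0.02]
    - [-0.38,0,-0.05]
    - [-0.58,0,-0.08]
    - [-0.78,0,-0.11]
    - [-0.98,0,-0.15]
    - [-1.2,0,-0.19]
    - [-1.4,0,-0.22]
    - [-1.6,0,-0.26]
    - [-1.8,0,-0.29]
    - [-2.0,0,-0.33]
    - [-2.2,0,-0.36]
    - [-2.4,0,-0.4]
  twist:
    - [0,0,0]
    - [0,0,0]
    - [0,0,0]
    - [0,0,0]
    - [0,0,0]
    - [0,0,0]
    - [0,0,0]
    - [0,0,0]
    - [0,0,0]
    - [0,0,0]
    - [0,0,0]
    - [0,0,0]
  hand: [0,0,0,0,0,0,0,0,0,0,0,0]

```text
time_s: 4.57
ee_pos: [0.483, 0.1248, 0.0211]
tcp_rot: [-0.456, 3.105, 0.0]
force: [-2.8, 1.5, 14.9]
opening: 0.0
grip_force: 7.6
```

```bash
python3 st.py
python3 - <<'E'
from workcell import arm
import cv2
c=arm.capture("scene")["frame"][150:310,180:400,::-1]
cv2.imwrite("pics/s3.png",cv2.resize(c,(800,582),interpolation=cv2.INTER_CUBIC))
E
```

```text
t 4.57 ramp mm [-79.5  45.3  21.1] toolx yaw vs ramp-180 0.03 z [ 3.e-03  6.e-04 -1.e+00] F [-2.8  1.5 14.9] open 0.0
```

View pics/s3.png

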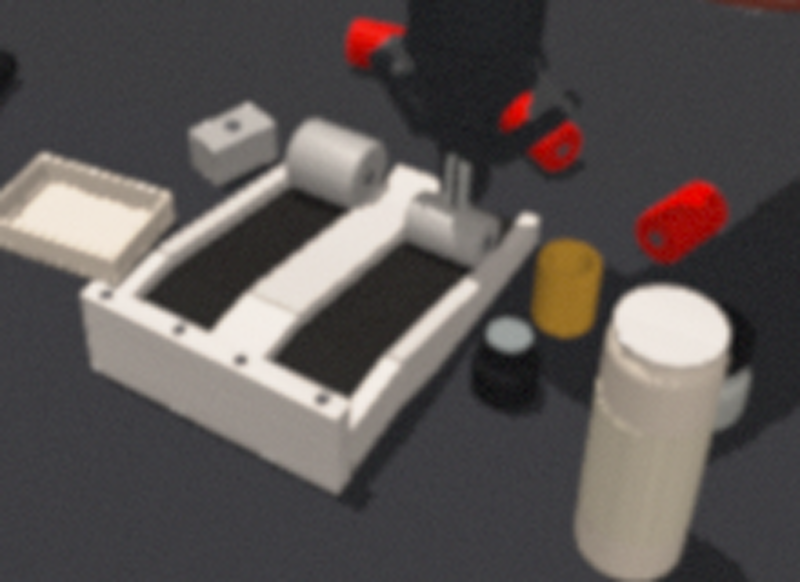

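Run:
```python
from h import *
from workcell import arm
import cv2
c=pickle.load(open("scene.pkl","rb"));q=np.load("q.npy")
P=[(-80,45,25),(-70,45,26.8),(-60,45,28.5),(-50,45,30.3)]+[(-79.5,45,21),(-68.5,45,21)]
print(((proj(c,w(q,np.array(P)/1000))-[179.5,149.5])*800/220).round())
print(arm.state()["force"],arm.state()["ee_pos"])
t=arm.capture("scene")["frame"][185:225,280:330,::-1]; a=c["frame"][185:225,280:330,::-1]
cv2.imwrite("pics/s4.png",np.hstack([cv2.resize(x,(400,320),interpolation=cv2.INTER_CUBIC) for x in (a,t)]))
```

```text
[[461. 221.]
 [454. 228.]
 [446. 235.]
 [438. 242.]
 [461. 226.]
 [452. 236.]]
[-3.26707391  1.37221528 15.02330015] [0.48336337 0.12488175 0.02117488]
```

View pics/s4.png

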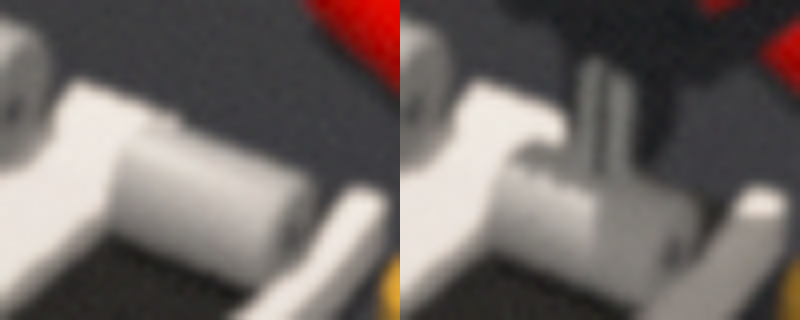

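Run:
```python
from h import *
from workcell import arm
import cv2
g=lambda x:(255*(x/255.)**.45).astype('uint8')
s=arm.capture("scene")["frame"][120:240,260:340,::-1]; t=arm.capture("top")["frame"][150:270,160:240,::-1]
cv2.imwrite("pics/s5.png",np.hstack([cv2.resize(g(x),(400,600),interpolation=cv2.INTER_CUBIC) for x in (s,t)]))
```

```text
(no output)
```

View pics/s5.png

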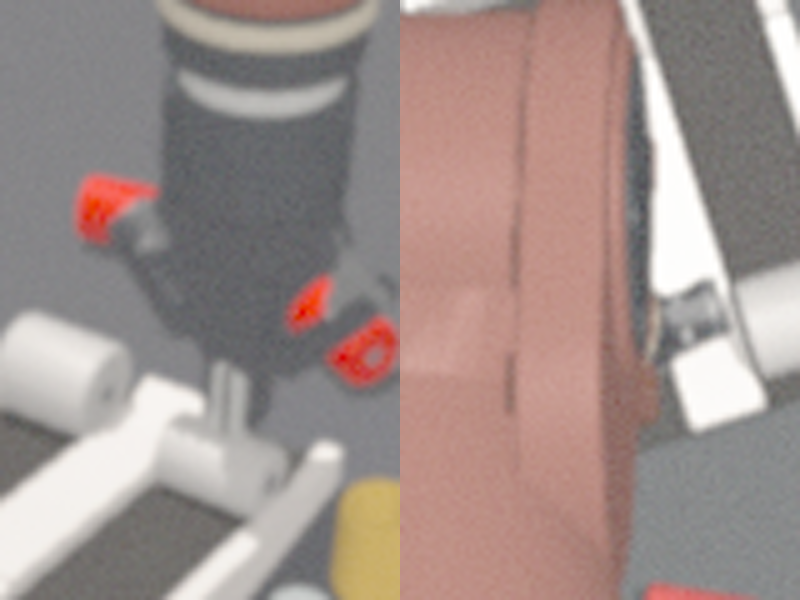

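The push has started. The tool reads 15 N upward, with a direction matching the 10° slope normal, so something is bearing on the ramp. I'll raise slightly and read the force again.

Call:
move_arm:
  linear:
    - [0,0,-0.1]
    - [0,0,-0.2]
    - [0,0,-0.3]
    - [0,0,-0.3]
  twist:
    - [0,0,0]
    - [0,0,0]
    - [0,0,0]
    - [0,0,0]
  hand: [0,0,0,0]

```text
time_s: 5.1
ee_pos: [0.4814, 0.1244, 0.0219]
tcp_rot: [0.456, -3.108, -0.0]
force: [0.1, 0.1, -0.3]
opening: 0.0001
grip_force: 0.0
```

```bash
python3 st.py
```

```text
t 5.1 ramp mm [-81.1  45.4  21.9] toolx yaw vs ramp-180 0.01 z [-0.  0. -1.] F [ 0.1  0.1 -0.3] open 0.0001
```

Call:
move_arm:
  linear:
    - [-0.1,0,-0.07]
    - [-0.25,0,-0.12]
    - [-0.42,0,-0.17]
    - [-0.6,0,-0.21]
    - [-0.8,0,-0.24]
    - [-1.0,0,-0.28]
    - [-1.2,0,-0.31]
    - [-1.4,0,-0.35]
  twist:
    - [0,0,0]
    - [0,0,0]
    - [0,0,0]
    - [0,0,0]
    - [0,0,0]
    - [0,0,0]
    - [0,0,0]
    - [0,0,0]
  hand: [0,0,0,0,0,0,0,0]

```text
time_s: 5.77
ee_pos: [0.495, 0.1285, 0.0254]
tcp_rot: [-0.456, 3.108, 0.0]
force: [0.0, 0.0, -0.4]
opening: -0.0001
grip_force: 0.0
```

```bash
python3 st.py
cat > ed.py <<'E'
import sys
from h import *
from workcell import arm
import cv2
c=pickle.load(open("scene.pkl","rb"));q=np.load("q.npy")
f=arm.capture("scene")["frame"]
y,r,sx,sy=float(sys.argv[1]),float(sys.argv[2]),0,0
# match roller end-face patch by projecting end face; score template from first frame
def patch(img,x0,rot=None):
    x=x0; h=8+max(0,(min(x,55)+80))*.1763-max(0,x-55)*.0875+r*1.015
    g=[(x+r*1.15*a,y+b*28,h+r*1.15*k) for a in np.linspace(-1,1,17) for b in (-.9,-.5,0,.5,.9) for k in np.linspace(-.3,1,9)]
    uv=proj(c,w(q,np.array(g)/1000)).astype(np.float32)
    return cv2.remap(cv2.cvtColor(img,cv2.COLOR_RGB2GRAY),uv[:,0],uv[:,1],cv2.INTER_LINEAR).ravel().astype(float)
T=patch(c["frame"],-80)
xs=np.arange(-90,100,1.);S=[np.corrcoef(T,patch(f,x))[0,1] for x in xs]
o=np.argsort(S)[::-1][:5];print("roller x",[(xs[i],round(S[i],3)) for i in o])
E
python3 ed.py 45 17
```

```text
t 5.77 ramp mm [-66.9  45.4  25.4] toolx yaw vs ramp-180 0.01 z [ 1.e-04  1.e-04 -1.e+00] F [ 0.   0.  -0.4] open -0.0001
roller x [(np.float64(-75.0), np.float64(0.552)), (np.float64(-74.0), np.float64(0.551)), (np.float64(-73.0), np.float64(0.551)), (np.float64(-76.0), np.float64(0.55)), (np.float64(-77.0), np.float64(0.547))]
```

Run:
```python
from h import *
from workcell import arm
import cv2
c=pickle.load(open("scene.pkl","rb"));q=np.load("q.npy")
g=lambda x:(255*(x/255.)**.6).astype('uint8')
f=arm.capture("scene")["frame"][:,:,::-1]
a=cv2.resize(g(f[175:235,270:350]),(800,600),interpolation=cv2.INTER_CUBIC)
for x,col in((-80,(0,0,255)),(-70,(0,255,0)),(-60,(255,0,0)),(-50,(0,255,255)),(-40,(255,0,255))):
    h=8+(x+80)*.1763+17.3
    t=np.linspace(0,2*np.pi,40)
    P=np.c_[x+17*np.cos(t),0*t+70,h+17*np.sin(t)]/1000
    uv=(proj(c,w(q,P))-[269.5,174.5])*10
    for u in uv: cv2.circle(a,tuple(int(v) for v in u),1,col,-1)
uv=(proj(c,w(q,np.array([[-66.9,45.4,25.4]])/1000))-[269.5,174.5])*10;cv2.drawMarker(a,tuple(int(v) for v in uv[0]),(0,0,255))
cv2.imwrite("pics/s6.png",a)
```

```text
(no output)
```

View pics/s6.png

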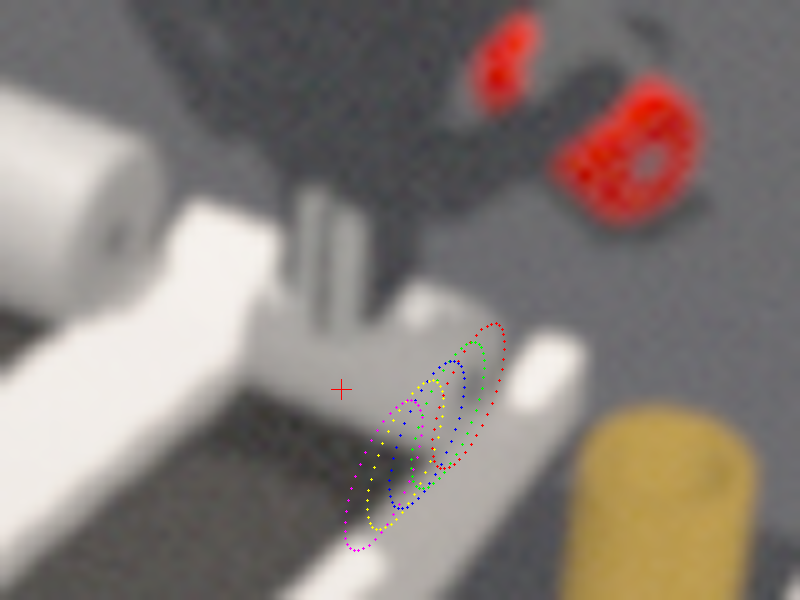

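The images show the finger tip ending about 20 mm above the reported TCP, since it rode over the roller's top. The roller has settled back at the foot. I'll back out behind the ramp and touch the table lightly to measure this offset.

Call:
move_arm:
  linear:
    - [0,0,-0.5]
    - [0,0,-1]
    - [1,0,-1.2]
    - [2.5,0,-1.2]
    - [4.5,0,-1.2]
    - [6,0,-1.2]
    - [6.7,0,-0.5]
    - [6.7,0,1]
    - [6.7,0,2]
    - [6.7,0,2.5]
    - [6.7,0,2.5]
    - [6.7,0,2.5]
  twist:
    - [0,0,0]
    - [0,0,0]
    - [0,0,0]
    - [0,0,0]
    - [0,0,0]
    - [0,0,0]
    - [0,0,0]
    - [0,0,0]
    - [0,0,0]
    - [0,0,0]
    - [0,0,0]
    - [0,0,0]
  hand: [0,0,0,0,0,0,0,0,0,0,0,0]

```text
time_s: 6.87
ee_pos: [0.4306, 0.1093, 0.0006]
tcp_rot: [0.456, -3.108, -0.0]
force: [-0.4, 0.2, 0.5]
opening: -0.0001
grip_force: 0.0
```

```bash
python3 st.py
```

```text
t 6.87 ramp mm [-134.1   45.5    0.6] toolx yaw vs ramp-180 0.02 z [-4.e-04  1.e-04 -1.e+00] F [-0.4  0.2  0.5] open -0.0001
```

Call:
move_arm:
  linear:
    - [0,0,0.2]
    - [0,0,0.4]
    - [0,0,0.6]
    - [0,0,0.8]
    - [0,0,1.0]
    - [0,0,1.2]
    - [0,0,1.2]
  twist:
    - [0,0,0]
    - [0,0,0]
    - [0,0,0]
    - [0,0,0]
    - [0,0,0]
    - [0,0,0]
    - [0,0,0]
  hand: [0,0,0,0,0,0,0]

```text
time_s: 7.45
ee_pos: [0.4303, 0.1092, -0.0121]
tcp_rot: [0.456, -3.108, -0.0]
force: [0.2, -0.6, -0.1]
opening: 0.0001
grip_force: 0.0
```

```bash
python3 st.py
python3 - <<'E'
from h import *
from workcell import arm
import cv2
c=pickle.load(open("scene.pkl","rb"));q=np.load("q.npy")
f=arm.capture("scene")["frame"][:,:,::-1]
g=lambda x:(255*(x/255.)**.5).astype('uint8')
a=cv2.resize(g(f[155:230,265:365]),(800,600),interpolation=cv2.INTER_CUBIC)
for x,h,col in((-134,-11.4,(0,0,255)),(-134,8.6,(0,255,0)),(-80,25,(255,0,255))):
    uv=(proj(c,w(q,np.array([[x,45.4,h]])/1000))-[264.5,154.5])*8;cv2.drawMarker(a,tuple(int(v) for v in uv[0]),col)
cv2.imwrite("pics/s7.png",a)
E
```

```text
t 7.45 ramp mm [-134.5   45.5  -12.1] toolx yaw vs ramp-180 0.01 z [-7.e-04  1.e-04 -1.e+00] F [ 0.2 -0.6 -0.1] open 0.0001
```

View pics/s7.png

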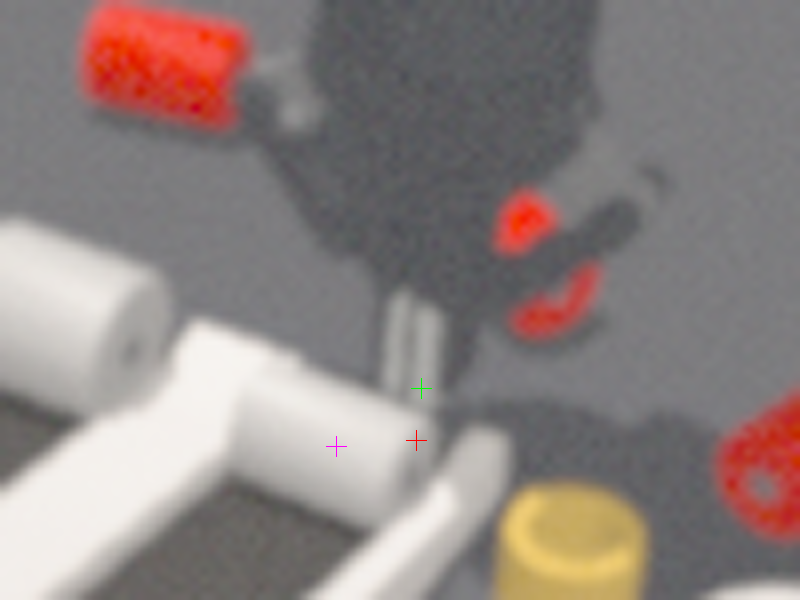

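Confirmed: the finger ends near (412,395), about 20 mm above the reported TCP (red cross), so tip = TCP z + 20 mm. The roller is back at the foot, and I redo the push at the right height.

Call:
move_arm:
  linear:
    - [0,0,-0.4]
    - [-0.2,0,-0.7]
    - [-0.5,0,-0.7]
    - [-0.8,0,-0.7]
    - [-1.1,0,-0.7]
    - [-1.4,0,-0.7]
    - [-1.6,0,-0.7]
    - [-1.8,0,-0.7]
    - [-2.0,0,-0.7]
    - [-2.2,0,-0.7]
    - [-2.35,0,-0.7]
    - [-2.5,0,-0.7]
  twist:
    - [0,0,0]
    - [0,0,0]
    - [0,0,0]
    - [0,0,0]
    - [0,0,0]
    - [0,0,0]
    - [0,0,0]
    - [0,0,0]
    - [0,0,0]
    - [0,0,0]
    - [0,0,0]
    - [0,0,0]
  hand: [0,0,0,0,0,0,0,0,0,0,0,0]

```text
time_s: 8.5
ee_pos: [0.4546, 0.1164, -0.0046]
tcp_rot: [0.456, -3.108, -0.0]
force: [-2.0, -1.0, 0.3]
opening: 0.0002
grip_force: 0.9
```

```bash
python3 st.py
```

```text
t 8.5 ramp mm [-109.1   45.4   -4.6] toolx yaw vs ramp-180 0.01 z [-3.e-04  0.e+00 -1.e+00] F [-2.  -1.   0.3] open 0.0002
```

Call:
move_arm:
  linear:
    - [-0.15,0,-0.02]
    - [-0.33,0,-0.05]
    - [-0.52,0,-0.08]
    - [-0.72,0,-0.12]
    - [-0.92,0,-0.16]
    - [-1.12,0,-0.2]
    - [-1.32,0,-0.23]
    - [-1.52,0,-0.27]
    - [-1.72,0,-0.3]
    - [-1.92,0,-0.34]
    - [-2.12,0,-0.37]
    - [-2.32,0,-0.41]
  twist:
    - [0,0,0]
    - [0,0,0]
    - [0,0,0]
    - [0,0,0]
    - [0,0,0]
    - [0,0,0]
    - [0,0,0]
    - [0,0,0]
    - [0,0,0]
    - [0,0,0]
    - [0,0,0]
    - [0,0,0]
  hand: [0,0,0,0,0,0,0,0,0,0,0,0]

```text
time_s: 9.5
ee_pos: [0.477, 0.1231, -0.0005]
tcp_rot: [-0.456, 3.108, 0.0]
force: [-1.5, -0.9, 0.5]
opening: -0.0001
grip_force: 0.8
```

```bash
python3 st.py; python3 ed.py 45 17
```

```text
t 9.5 ramp mm [-85.8  45.4  -0.5] toolx yaw vs ramp-180 0.01 z [ 0.e+00  1.e-04 -1.e+00] F [-1.5 -0.9  0.5] open -0.0001
roller x [(np.float64(-54.0), np.float64(0.747)), (np.float64(-53.0), np.float64(0.746)), (np.float64(-55.0), np.float64(0.744)), (np.float64(-52.0), np.float64(0.742)), (np.float64(-56.0), np.float64(0.739))]
```

Call:
move_arm:
  linear:
    - [-0.2,0,-0.03]
    - [-0.42,0,-0.07]
    - [-0.65,0,-0.11]
    - [-0.9,0,-0.16]
    - [-1.15,0,-0.2]
    - [-1.4,0,-0.25]
    - [-1.65,0,-0.29]
    - [-1.9,0,-0.33]
    - [-2.15,0,-0.38]
    - [-2.4,0,-0.42]
    - [-2.65,0,-0.47]
    - [-2.9,0,-0.51]
  twist:
    - [0,0,0]
    - [0,0,0]
    - [0,0,0]
    - [0,0,0]
    - [0,0,0]
    - [0,0,0]
    - [0,0,0]
    - [0,0,0]
    - [0,0,0]
    - [0,0,0]
    - [0,0,0]
    - [0,0,0]
  hand: [0,0,0,0,0,0,0,0,0,0,0,0]

```text
time_s: 10.55
ee_pos: [0.5048, 0.1314, 0.0047]
tcp_rot: [-0.456, 3.108, 0.0]
force: [-1.0, -0.9, 0.3]
opening: 0.0001
grip_force: 0.8
```

Call:
move_arm:
  linear:
    - [-0.2,0,-0.03]
    - [-0.42,0,-0.07]
    - [-0.65,0,-0.11]
    - [-0.9,0,-0.16]
    - [-1.15,0,-0.2]
    - [-1.4,0,-0.25]
    - [-1.65,0,-0.29]
    - [-1.9,0,-0.33]
    - [-2.15,0,-0.38]
    - [-2.4,0,-0.42]
    - [-2.65,0,-0.47]
    - [-2.9,0,-0.51]
  twist:
    - [0,0,0]
    - [0,0,0]
    - [0,0,0]
    - [0,0,0]
    - [0,0,0]
    - [0,0,0]
    - [0,0,0]
    - [0,0,0]
    - [0,0,0]
    - [0,0,0]
    - [0,0,0]
    - [0,0,0]
  hand: [0,0,0,0,0,0,0,0,0,0,0,0]

```text
time_s: 11.55
ee_pos: [0.5326, 0.1398, 0.0098]
tcp_rot: [-0.456, 3.108, 0.0]
force: [-2.0, -0.4, 0.7]
opening: 0.0002
grip_force: 0.8
```

```bash
python3 st.py; python3 ed.py 45 17
```

```text
t 11.55 ramp mm [-27.7  45.4   9.8] toolx yaw vs ramp-180 0.01 z [ 1.e-04  0.e+00 -1.e+00] F [-2.  -0.4  0.7] open 0.0002
roller x [(np.float64(5.0), np.float64(0.714)), (np.float64(6.0), np.float64(0.712)), (np.float64(4.0), np.float64(0.711)), (np.float64(7.0), np.float64(0.707)), (np.float64(3.0), np.float64(0.705))]
```

Call:
move_arm:
  linear:
    - [-0.2,0,-0.03]
    - [-0.42,0,-0.07]
    - [-0.65,0,-0.11]
    - [-0.9,0,-0.16]
    - [-1.15,0,-0.2]
    - [-1.4,0,-0.25]
    - [-1.65,0,-0.29]
    - [-1.9,0,-0.33]
    - [-2.15,0,-0.38]
    - [-2.4,0,-0.42]
    - [-2.65,0,-0.47]
    - [-2.9,0,-0.51]
  twist:
    - [0,0,0]
    - [0,0,0]
    - [0,0,0]
    - [0,0,0]
    - [0,0,0]
    - [0,0,0]
    - [0,0,0]
    - [0,0,0]
    - [0,0,0]
    - [0,0,0]
    - [0,0,0]
    - [0,0,0]
  hand: [0,0,0,0,0,0,0,0,0,0,0,0]

```text
time_s: 12.6
ee_pos: [0.5604, 0.1481, 0.0149]
tcp_rot: [-0.456, 3.108, 0.0]
force: [-2.3, -0.3, 0.2]
opening: -0.0002
grip_force: 0.8
```

Call:
move_arm:
  linear:
    - [-0.2,0,-0.03]
    - [-0.4,0,-0.07]
    - [-0.6,0,-0.1]
    - [-0.8,0,-0.14]
    - [-1.0,0,-0.18]
    - [-1.2,0,-0.21]
    - [-1.4,0,-0.25]
    - [-1.6,0,-0.28]
    - [-1.8,0,-0.32]
    - [-1.95,0,-0.34]
    - [-2.1,0,-0.36]
    - [-2.2,0,-0.38]
  twist:
    - [0,0,0]
    - [0,0,0]
    - [0,0,0]
    - [0,0,0]
    - [0,0,0]
    - [0,0,0]
    - [0,0,0]
    - [0,0,0]
    - [0,0,0]
    - [0,0,0]
    - [0,0,0]
    - [0,0,0]
  hand: [0,0,0,0,0,0,0,0,0,0,0,0]

```text
time_s: 13.6
ee_pos: [0.5814, 0.1544, 0.0186]
tcp_rot: [-0.456, 3.108, 0.0]
force: [-0.9, 0.4, 0.8]
opening: 0.0002
grip_force: 0.7
```

```bash
python3 st.py; python3 ed.py 45 17
```

```text
t 13.6 ramp mm [23.2 45.4 18.6] toolx yaw vs ramp-180 0.01 z [ 1.e-04  1.e-04 -1.e+00] F [-0.9  0.4  0.8] open 0.0002
roller x [(np.float64(56.0), np.float64(0.682)), (np.float64(55.0), np.float64(0.681)), (np.float64(54.0), np.float64(0.678)), (np.float64(57.0), np.float64(0.676)), (np.float64(53.0), np.float64(0.671))]
```

Call:
move_arm:
  linear:
    - [-0.1,0,-0.02]
    - [-0.2,0,-0.03]
    - [-0.3,0,-0.03]
    - [-0.4,0,-0.03]
    - [-0.5,0,-0.03]
    - [-0.6,0,-0.03]
    - [-0.7,0,-0.03]
    - [-0.8,0,-0.03]
    - [-0.9,0,-0.03]
    - [-1.0,0,-0.03]
    - [-1.1,0,-0.03]
    - [-1.2,0,-0.03]
  twist:
    - [0,0,0]
    - [0,0,0]
    - [0,0,0]
    - [0,0,0]
    - [0,0,0]
    - [0,0,0]
    - [0,0,0]
    - [0,0,0]
    - [0,0,0]
    - [0,0,0]
    - [0,0,0]
    - [0,0,0]
  hand: [0,0,0,0,0,0,0,0,0,0,0,0]

```text
time_s: 14.65
ee_pos: [0.5928, 0.1578, 0.0189]
tcp_rot: [-0.456, 3.108, 0.0]
force: [-0.5, -0.4, -0.8]
opening: -0.0003
grip_force: 0.0
```

```bash
python3 st.py; python3 ed.py 45 17
```

```text
t 14.65 ramp mm [35.1 45.4 18.9] toolx yaw vs ramp-180 0.01 z [ 1.e-04  1.e-04 -1.e+00] F [-0.5 -0.4 -0.8] open -0.0003
roller x [(np.float64(88.0), np.float64(0.701)), (np.float64(87.0), np.float64(0.7)), (np.float64(89.0), np.float64(0.698)), (np.float64(86.0), np.float64(0.692)), (np.float64(90.0), np.float64(0.688))]
```

Thin roller is at its rest position (x≈88). Now clear the hand and go behind the thick roller.

Call:
move_arm:
  linear:
    - [0,0,-2]
    - [0,0,-4]
    - [1,0,-6]
    - [3,-1,-7]
    - [5.5,-3,-7]
    - [8,-5,-7]
    - [10.5,-7,-7]
    - [13,-8.5,-7]
    - [15,-9.05,-7]
    - [16.5,-9.05,-7]
    - [17,-9.05,-7]
    - [17,-9.05,-7]
  twist:
    - [0,0,0]
    - [0,0,0]
    - [0,0,0]
    - [0,0,0]
    - [0,0,0]
    - [0,0,0]
    - [0,0,0]
    - [0,0,0]
    - [0,0,0]
    - [0,0,0]
    - [0,0,0]
    - [0,0,0]
  hand: [0,0,0,0,0,0,0,0,0,0,0,0]

```text
time_s: 15.7
ee_pos: [0.4556, 0.022, 0.0892]
tcp_rot: [-0.454, 3.108, -0.0]
force: [0.8, 0.5, 0.4]
opening: 0.0005
grip_force: 0.0
```

```bash
python3 st.py; python3 ed.py 45 17; python3 ed.py -45 23
```

```text
t 15.7 ramp mm [-135.3  -45.3   89.2] toolx yaw vs ramp-180 -0.04 z [ 8.e-04 -1.e-04 -1.e+00] F [0.8 0.5 0.4] open 0.0005
roller x [(np.float64(88.0), np.float64(0.689)), (np.float64(89.0), np.float64(0.688)), (np.float64(87.0), np.float64(0.685)), (np.float64(90.0), np.float64(0.681)), (np.float64(86.0), np.float64(0.675))]
roller x [(np.float64(-80.0), np.float64(1.0)), (np.float64(-79.0), np.float64(0.997)), (np.float64(-81.0), np.float64(0.996)), (np.float64(-78.0), np.float64(0.99)), (np.float64(-82.0), np.float64(0.987))]
```

Descend to TCP z ≈ -3.5 mm (tip about 16.5 mm), then approach to first contact at about x = -114.

Call:
move_arm:
  linear:
    - [0,0,1]
    - [0,0,3]
    - [0,0,5]
    - [0,0,7]
    - [0,0,8.3]
    - [0,0,9]
    - [0,0,9.25]
    - [0,0,9.25]
    - [0,0,9.25]
  twist:
    - [0,0,0]
    - [0,0,0]
    - [0,0,0]
    - [0,0,0]
    - [0,0,0]
    - [0,0,0]
    - [0,0,0]
    - [0,0,0]
    - [0,0,0]
  hand: [0,0,0,0,0,0,0,0,0]

```text
time_s: 16.55
ee_pos: [0.4564, 0.0223, -0.003]
tcp_rot: [-0.456, 3.108, -0.0]
force: [1.4, -0.3, -0.4]
opening: 0.0003
grip_force: 0.0
```

Call:
move_arm:
  linear:
    - [-0.1,0,0]
    - [-0.25,0,0]
    - [-0.45,0,0]
    - [-0.65,0,0]
    - [-0.85,0,0]
    - [-1.05,0,0]
    - [-1.25,0,0]
    - [-1.45,0,0]
    - [-1.6,0,0]
    - [-1.75,0,0]
    - [-1.9,0,0]
    - [-2.05,0,0]
  twist:
    - [0,0,0]
    - [0,0,0]
    - [0,0,0]
    - [0,0,0]
    - [0,0,0]
    - [0,0,0]
    - [0,0,0]
    - [0,0,0]
    - [0,0,0]
    - [0,0,0]
    - [0,0,0]
    - [0,0,0]
  hand: [0,0,0,0,0,0,0,0,0,0,0,0]

```text
time_s: 17.55
ee_pos: [0.4752, 0.0282, -0.0037]
tcp_rot: [0.456, -3.108, 0.0]
force: [-3.2, -0.4, 1.1]
opening: -0.0002
grip_force: 1.4
```

```bash
python3 st.py; python3 ed.py -45 23
```

```text
t 17.55 ramp mm [-114.7  -45.    -3.7] toolx yaw vs ramp-180 0.01 z [-8.e-04 -1.e-04 -1.e+00] F [-3.2 -0.4  1.1] open -0.0002
roller x [(np.float64(-77.0), np.float64(0.955)), (np.float64(-78.0), np.float64(0.954)), (np.float64(-76.0), np.float64(0.952)), (np.float64(-79.0), np.float64(0.948)), (np.float64(-75.0), np.float64(0.945))]
```

Contact made. Push up the slope.

Call:
move_arm:
  linear:
    - [-0.15,0,-0.03]
    - [-0.33,0,-0.06]
    - [-0.52,0,-0.09]
    - [-0.72,0,-0.13]
    - [-0.92,0,-0.16]
    - [-1.12,0,-0.2]
    - [-1.32,0,-0.23]
    - [-1.52,0,-0.27]
    - [-1.72,0,-0.3]
    - [-1.92,0,-0.34]
    - [-2.12,0,-0.37]
    - [-2.32,0,-0.41]
  twist:
    - [0,0,0]
    - [0,0,0]
    - [0,0,0]
    - [0,0,0]
    - [0,0,0]
    - [0,0,0]
    - [0,0,0]
    - [0,0,0]
    - [0,0,0]
    - [0,0,0]
    - [0,0,0]
    - [0,0,0]
  hand: [0,0,0,0,0,0,0,0,0,0,0,0]

```text
time_s: 18.6
ee_pos: [0.4978, 0.0349, 0.0005]
tcp_rot: [0.456, -3.108, -0.0]
force: [-1.7, -0.9, 1.5]
opening: 0.0001
grip_force: 1.5
```

```bash
python3 st.py; python3 ed.py -45 23
```

```text
t 18.6 ramp mm [-91.1 -45.    0.5] toolx yaw vs ramp-180 0.01 z [-0.e+00  1.e-04 -1.e+00] F [-1.7 -0.9  1.5] open 0.0001
roller x [(np.float64(-54.0), np.float64(0.912)), (np.float64(-53.0), np.float64(0.911)), (np.float64(-55.0), np.float64(0.909)), (np.float64(-52.0), np.float64(0.906)), (np.float64(-56.0), np.float64(0.903))]
```

Call:
move_arm:
  linear:
    - [-0.2,0,-0.03]
    - [-0.42,0,-0.07]
    - [-0.65,0,-0.11]
    - [-0.9,0,-0.16]
    - [-1.15,0,-0.2]
    - [-1.4,0,-0.25]
    - [-1.65,0,-0.29]
    - [-1.9,0,-0.33]
    - [-2.15,0,-0.38]
    - [-2.4,0,-0.42]
    - [-2.65,0,-0.47]
    - [-2.9,0,-0.51]
  twist:
    - [0,0,0]
    - [0,0,0]
    - [0,0,0]
    - [0,0,0]
    - [0,0,0]
    - [0,0,0]
    - [0,0,0]
    - [0,0,0]
    - [0,0,0]
    - [0,0,0]
    - [0,0,0]
    - [0,0,0]
  hand: [0,0,0,0,0,0,0,0,0,0,0,0]

```text
time_s: 19.65
ee_pos: [0.5257, 0.0433, 0.0057]
tcp_rot: [-0.456, 3.108, 0.0]
force: [-4.0, -1.1, 1.5]
opening: 0.0002
grip_force: 1.5
```

Call:
move_arm:
  linear:
    - [-0.2,0,-0.03]
    - [-0.42,0,-0.07]
    - [-0.65,0,-0.11]
    - [-0.9,0,-0.16]
    - [-1.15,0,-0.2]
    - [-1.4,0,-0.25]
    - [-1.65,0,-0.29]
    - [-1.9,0,-0.33]
    - [-2.15,0,-0.38]
    - [-2.4,0,-0.42]
    - [-2.65,0,-0.47]
    - [-2.9,0,-0.51]
  twist:
    - [0,0,0]
    - [0,0,0]
    - [0,0,0]
    - [0,0,0]
    - [0,0,0]
    - [0,0,0]
    - [0,0,0]
    - [0,0,0]
    - [0,0,0]
    - [0,0,0]
    - [0,0,0]
    - [0,0,0]
  hand: [0,0,0,0,0,0,0,0,0,0,0,0]

```text
time_s: 20.65
ee_pos: [0.5535, 0.0516, 0.0107]
tcp_rot: [-0.456, 3.108, 0.0]
force: [-2.6, -0.5, 1.9]
opening: 0.0002
grip_force: 1.5
```

```bash
python3 st.py; python3 ed.py -45 23
```

```text
t 20.65 ramp mm [-33.  -45.1  10.7] toolx yaw vs ramp-180 0.01 z [-0.e+00  1.e-04 -1.e+00] F [-2.6 -0.5  1.9] open 0.0002
roller x [(np.float64(4.0), np.float64(0.906)), (np.float64(5.0), np.float64(0.905)), (np.float64(3.0), np.float64(0.902)), (np.float64(6.0), np.float64(0.899)), (np.float64(2.0), np.float64(0.892))]
```

Call:
move_arm:
  linear:
    - [-0.2,0,-0.03]
    - [-0.42,0,-0.07]
    - [-0.65,0,-0.11]
    - [-0.9,0,-0.16]
    - [-1.15,0,-0.2]
    - [-1.4,0,-0.25]
    - [-1.65,0,-0.29]
    - [-1.9,0,-0.33]
    - [-2.15,0,-0.38]
    - [-2.4,0,-0.42]
    - [-2.65,0,-0.47]
    - [-2.9,0,-0.51]
  twist:
    - [0,0,0]
    - [0,0,0]
    - [0,0,0]
    - [0,0,0]
    - [0,0,0]
    - [0,0,0]
    - [0,0,0]
    - [0,0,0]
    - [0,0,0]
    - [0,0,0]
    - [0,0,0]
    - [0,0,0]
  hand: [0,0,0,0,0,0,0,0,0,0,0,0]

```text
time_s: 21.7
ee_pos: [0.5813, 0.0599, 0.0159]
tcp_rot: [-0.456, 3.108, 0.0]
force: [-3.0, -1.1, -0.2]
opening: -0.0001
grip_force: 1.5
```

Call:
move_arm:
  linear:
    - [-0.2,0,-0.03]
    - [-0.4,0,-0.07]
    - [-0.6,0,-0.1]
    - [-0.8,0,-0.14]
    - [-1.0,0,-0.18]
    - [-1.2,0,-0.21]
    - [-1.4,0,-0.25]
    - [-1.6,0,-0.28]
    - [-1.8,0,-0.32]
    - [-1.95,0,-0.34]
    - [-2.05,0,-0.36]
    - [-2.15,0,-0.37]
  twist:
    - [0,0,0]
    - [0,0,0]
    - [0,0,0]
    - [0,0,0]
    - [0,0,0]
    - [0,0,0]
    - [0,0,0]
    - [0,0,0]
    - [0,0,0]
    - [0,0,0]
    - [0,0,0]
    - [0,0,0]
  hand: [0,0,0,0,0,0,0,0,0,0,0,0]

```text
time_s: 22.7
ee_pos: [0.6018, 0.066, 0.0195]
tcp_rot: [-0.456, 3.108, 0.0]
force: [-2.4, 0.1, 1.1]
opening: 0.0002
grip_force: 1.0
```

```bash
python3 st.py; python3 ed.py -45 23
```

```text
t 22.7 ramp mm [ 17.5 -45.1  19.5] toolx yaw vs ramp-180 0.02 z [ 2.e-04  1.e-04 -1.e+00] F [-2.4  0.1  1.1] open 0.0002
roller x [(np.float64(54.0), np.float64(0.865)), (np.float64(55.0), np.float64(0.865)), (np.float64(53.0), np.float64(0.861)), (np.float64(56.0), np.float64(0.86)), (np.float64(52.0), np.float64(0.852))]
```

Call:
move_arm:
  linear:
    - [-0.1,0,-0.02]
    - [-0.2,0,-0.03]
    - [-0.3,0,-0.03]
    - [-0.4,0,-0.03]
    - [-0.5,0,-0.03]
    - [-0.6,0,-0.03]
    - [-0.7,0,-0.03]
    - [-0.8,0,-0.03]
    - [-0.9,0,-0.03]
    - [-1.0,0,-0.03]
    - [-1.1,0,-0.03]
    - [-1.2,0,-0.03]
  twist:
    - [0,0,0]
    - [0,0,0]
    - [0,0,0]
    - [0,0,0]
    - [0,0,0]
    - [0,0,0]
    - [0,0,0]
    - [0,0,0]
    - [0,0,0]
    - [0,0,0]
    - [0,0,0]
    - [0,0,0]
  hand: [0,0,0,0,0,0,0,0,0,0,0,0]

```text
time_s: 23.75
ee_pos: [0.6132, 0.0695, 0.0198]
tcp_rot: [-0.456, 3.108, 0.0]
force: [-0.5, -0.0, -1.4]
opening: 0.0002
grip_force: 0.0
```

```bash
python3 st.py; python3 ed.py -45 23
```

```text
t 23.75 ramp mm [ 29.4 -45.   19.8] toolx yaw vs ramp-180 0.01 z [ 1.e-04  1.e-04 -1.e+00] F [-0.5 -0.  -1.4] open 0.0002
roller x [(np.float64(82.0), np.float64(0.686)), (np.float64(81.0), np.float64(0.685)), (np.float64(83.0), np.float64(0.683)), (np.float64(80.0), np.float64(0.682)), (np.float64(84.0), np.float64(0.678))]
```

Thick roller is at x≈82. Clear the hand straight up and back, then check once more.

Call:
move_arm:
  linear:
    - [0,0,-2]
    - [0,0,-4]
    - [1,0,-6]
    - [3,0,-8]
    - [5,0,-10]
    - [8,0,-12]
    - [11,0,-13]
    - [13,0,-14]
    - [14,0,-14]
    - [14,0,-14]
    - [14,0,-14]
    - [14,0,-14]
  twist:
    - [0,0,0]
    - [0,0,0]
    - [0,0,0]
    - [0,0,0]
    - [0,0,0]
    - [0,0,0]
    - [0,0,0]
    - [0,0,0]
    - [0,0,0]
    - [0,0,0]
    - [0,0,0]
    - [0,0,0]
  hand: [0,0,0,0,0,0,0,0,0,0,0,0]

```text
time_s: 24.8
ee_pos: [0.4795, 0.0293, 0.1595]
tcp_rot: [-0.456, 3.108, 0.0]
force: [0.5, -0.7, -0.1]
opening: -0.0002
grip_force: 0.0
```

```bash
python3 st.py; python3 ed.py -45 23; python3 ed.py 45 17
python3 - <<'E'
from workcell import arm
import cv2
c=arm.capture("scene")["frame"][150:310,180:400,::-1]
cv2.imwrite("pics/s8.png",cv2.resize(c,(800,582),interpolation=cv2.INTER_CUBIC))
E
```

```text
t 24.8 ramp mm [-110.3  -45.2  159.5] toolx yaw vs ramp-180 0.01 z [ 1.e-04  2.e-04 -1.e+00] F [ 0.5 -0.7 -0.1] open -0.0002
roller x [(np.float64(81.0), np.float64(0.672)), (np.float64(82.0), np.float64(0.672)), (np.float64(80.0), np.float64(0.669)), (np.float64(83.0), np.float64(0.666)), (np.float64(79.0), np.float64(0.663))]
roller x [(np.float64(88.0), np.float64(0.689)), (np.float64(89.0), np.float64(0.688)), (np.float64(87.0), np.float64(0.685)), (np.float64(90.0), np.float64(0.681)), (np.float64(86.0), np.float64(0.675))]
```

View pics/s8.png

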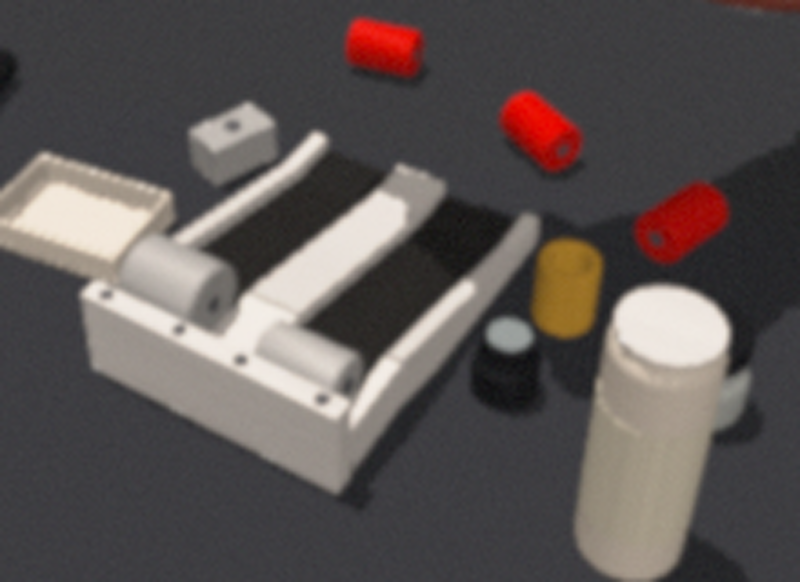

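Both rollers lie square against the stop, the thick one at (178,278) and the thin one at (308,358). The visible bystanders haven't moved and the hand is clear, so I'm handing in.

```bash
python3 -c "
from workcell import arm
print(arm.close_job())"
```

```text
the job is handed in; nothing more can be done
None
```

The job is handed in (no verdict returned): both rollers rest square against the stop and the hand is clear, but on the first try the fingertip rode onto the thin roller (about 15 N), which settled back at the foot from 1–2 cm up before I pushed it again.

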